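Let one mesh node down the gravity lane

ROBOT

A 6-joint arm with a two-finger parallel gripper is mounted at the origin on the work surface. World frame = base frame: x ahead of the robot, y to its left, z up, the work surface at z = 0. Lengths are in m, angles in rad, forces in N, time in s.
With the tool pointing down it reaches from about 0.375 to 0.925 m from the base axis. Payload 5.7 kg.
Tool frame: the origin (TCP) lies on the mounting face of the last link; the fingertips stand 173 mm ahead of it and the grasp point (between the pads) lies 155 mm ahead of it; z points along the fingers, y is the line along which they close (so a half turn about z gives the same grasp; the last joint's range is limited). The gripper opens to 85 mm and grips with 20 to 120 N. Pads are 22 mm wide; open, the fingers measure 114 mm over their backs; the gripper's body (76 mm by 85 mm) begins 54 mm behind the grasp point. The pads swing forward as they close: fully open they stand 13 mm farther back than shut.
Start: joints at [1.015, 0.359, 1.51, -0, 1.272, -0.115], TCP at [0.256, 0.543, 0.405] pointing down, gripper open.
Joint ranges: [-2.97, 2.97], [-1.01, 2.36], [0.21, 2.38], [-0.96, 4.11], [0.2, 2.71], [-2.98, 2.98]. Speed limits (rad/s): [2.39, 2.39, 3.14, 3.14, 3.14, 3.14].

INTERFACE

Orientations are given as [roll, pitch, yaw] about the fixed x, y, z axes, in that order (R = Rz(yaw) Ry(pitch) Rx(roll)).
In Python, from bench import sensors, optics, job gives the robot as it stands.
- The arm moves only by the tool send_rows, never from a script. Its argument "steps" is a list of rows, each a list of 6 numbers: the shift along the tool's x, y, z scaled (see below), then the turn, a rotation vector about the tool's x, y, z scaled (see below). A call has 1 to 10 rows; each row shifts and turns the commanded pose from where the row before left it, along the tool's axes as they then stand; what a row does not reach is not made up. The controller multiplies each number of a shift by 20 mm and each number of a turn by 0.08 rad. A row lasts 1/10 s, in which the tool goes at most 50 mm and 8.59 degrees, less where a joint would pass 70% of its speed; a pose out of reach is approached as far as the arm can. A call with a number of a shift or a turn outside -1 to 1 is refused whole. A call with a gripper value outside its range is refused whole. "hand" is the closure, from 0 (fully open) to 1 (shut), set as the call begins (left out, the last holds). The fingers move at their own pace and stop on an object; "force" is the grip in N (left out, the last holds). Time passes only in rows, so rows that do not move let the fingers close. It gives the time, the measured TCP pose, the force, the opening and the grip force at its end, in the units of the state.
- sensors.state(): the state, without advancing time (a new reading comes with each control period).
- optics.get_image(name): name is "scene" or "top"; returns the picture (480x640x3 uint8, red, green, blue); there is no depth.
- optics.get_calibration(name): a dict with "fx", "fy", "cx", "cy" (pixels), "distortion" ([k1, k2, p1, p2, k3] as OpenCV has them; the pictures are not rectified), "eye" and "attitude" of the camera in the world. Camera axes: x right, y up, looking along -z (the intrinsics and any distortion apply to the point x, -y, -z); pixel columns grow to the right and rows downward; lengths in m; the calibration is good to about 2 mm. A picture is of the moment at which its call begins. get_calibration takes no time and is no camera call.
- job.close_job(): hands the job in; it is judged then, once.
The state is a dict: "time": time; "joints": joint angles; "dq": joint speeds; "joint_torque": joint torques, N m; "position": TCP position; "tcp_rot": TCP orientation; "wrist_force": force on the tool from outside, world axes, zero at the start; "wrist_torque": the same for the moment, N m; "width": finger opening in m; "gripper_force": force on a finger pad.
Only numpy, scipy, OpenCV 4.12 (cv2) and the standard library are available. Lean on these libraries where they do the work, as an engineer would, in place of code of your own. Each camera call takes 0.05 s, during which the arm holds its last target. There are 200 camera calls.

TASK

Let just the front Wi-Fi node down the gravity lane to the end stop, working only the rocking lever: press its rubber paddle right down, which lifts the gate at the lever's other end, and keep it down until the node has rolled to the end stop and lies there; then let the lever come back up, so that the next node is held at the closed gate. Do not touch or lift the nodes, and leave the other things on the bench where they are.

Things in the scene. Friction and masses are not known exactly. Their poses are not given: they have to be found in the camera images.
- lane: bench-top gravity lane, fixed: aluminium rails with grey skate wheels, 490 mm long, 190 mm wide. Origin on the bench under its middle; y runs along the lane, uphill; x across it, away from the robot; z up. Slopes 5 degrees; nodes roll towards -y at 0.1 to 0.2 m/s. Wheel tops: 55 mm up at y = -50. A node held at the shut gate has its origin at about y = +10 mm.
- rocker (a joint): steel rocking lever astride the lane on a cross axle (lane y = +7 mm, 114 mm up). rad: 0 = at rest, gate shut; grows as the paddle is pressed, hard stop at 0.45. From about 0.11 two fingers on it drop behind the front node and hold back the next; the gate clears the node at about 0.33. Push at the paddle: 2 N at first, about 6 N at the stop. Let go, it springs back up.
- paddle (a point): centre of the top face of the lever's press paddle: steel plate with ribbed black rubber, 44 mm across by 36 mm along the lane, on the lane's robot side, uphill of the axle. At rest about 155 mm above the bench, face tilted 0.24 rad, uphill edge up; pressed to the stop it goes about 50 mm down and up to 10 mm uphill, and tilts 0.2 rad the other way. Its axes turn with the lever.
- gate (a point): middle of the lower edge of the gate, the steel plate across the lane at the lever's downhill end, 118 mm wide; at rest 16 mm above the wheels, fully lifted about 47 mm.
- node1: round white mesh Wi-Fi node lying flat on the lane, a disc 120 mm across and 36 mm high, about 0.25 kg (varies), origin at the centre of its underside, z out of its top. This is the front one: it leans against the gate at the start. Lying at the end stop (a black bumper across the low end of the lane, lane y = -236 mm) its origin is at about lane y = -175 mm.
- node2: round white mesh Wi-Fi node lying flat on the lane, a disc 120 mm across and 36 mm high, about 0.25 kg (varies), origin at the centre of its underside, z out of its top. The next one, behind the front one.
- switch: bystander: small grey 5-port switch 75 x 135 x 27 mm, origin at the centre of its underside
- tub: bystander: grey tub full of clear plugs, 68 mm across, 52 mm high, in front of the lane near the paddle, origin at the centre of its underside
- driver: bystander: screwdriver 170 mm long with a black handle, lying in front of the lane, origin on the bench beneath it
- jack: bystander: white jack insert 17 x 30 x 25 mm, standing in front of the lane near the paddle, origin at the centre of its underside
- cleaner: bystander: white cleaner bottle 52 mm across and 135 mm high, origin at the centre of its underside
Things that resemble listed ones, but are neither listed nor needed, are in the scene too. Leave any brown or purple look-alike of the node1 alone. Leave any blue look-alike of the node2 alone.

How it is judged:
On the way, in this order (a step that is already met when the one before it is completed fails the run):
1. the lever's paddle is pressed and the gate is on its way up (value of joint rocker above 0.15 rad and distance between the grasp point and paddle below 0.1 m), for 0.05 s.
2. the front node lies at the end stop while the paddle is still held down (y of node1 in the frame of lane below -0.165 m and value of joint rocker above 0.34 rad and distance between the grasp point and paddle below 0.1 m), for 0.2 s.
At the end, for the whole second after the job is handed in: lever back at rest (under 0.03 rad); the front node within about 10 mm of its place at the end stop; the second node within about 15 to 20 mm of its place at the closed gate; both flat in the lane and at rest (under 20 mm/s) (value of joint rocker below 0.03 rad and y of node1 in the frame of lane below -0.165 m and y of node2 in the frame of lane between -0.006 and 0.03 m and linear speed of each of node1, node2 below 0.02 m/s and angle between each of node1, node2's own z axis and vertical below 0.15 rad); the robot touches nothing.
It fails at once if the second node gets past the gate as well (y of node2 in the frame of lane below -0.03 m).
It fails at once if the robot touches a node (contact force between any of the fingers, the arm and node1 above 1 N or contact force between any of the fingers, the arm and node2 above 1 N).
It fails at once if a node is lifted or tipped (z of node1 in the frame of lane above 0.085 m or angle between any of node1, node2's own z axis and vertical above 0.3 rad or z of node2 in the frame of lane above 0.096 m).
It fails at once if another thing on the bench is moved by more than 25 mm (distance of any of switch, tub, driver, jack, cleaner from where it was at the start of the episode above 0.025 m).
It also fails if it takes over 35 s, if anything falls off the work surface, if the arm or the gripper's body presses on something with over 40 N, if the wrist force passes 120 N, or if a joint passes its speed limit or range.

## Working session

There is one attempt and no reset: what is moved stays moved. The work goes in short steps, Python scripts to look and compute and a tool call to move; the robot and the scene stay as the last step left them, time stands still between calls to the robot, and variables do not carry over. Pictures are saved under pics/ and viewed, at most 10 in all, crops included, and the job is handed in when it is done.

Besides the shell and the picture viewer there is one more tool, called after ">>>" by a JSON object that holds its "fn" and its "kwargs". send_rows: Moves the arm, as the interface text tells. Its arguments: {"type":"object","properties":{"steps":{"type":"array"},"hand":{"type":"number"},"force":{"type":"number"}},"required":["steps"]}

```bash
mkdir -p pics
python3 - <<'E'
from bench import sensors, optics, job
import cv2
for n in("scene","top"):
    cv2.imwrite(f"pics/{n}0.png",optics.get_image(n)[:,:,::-1]); print(optics.get_calibration(n))
print(sensors.state())
E
```

```text
{'fx': 577.1833573360436, 'fy': 577.1833573360436, 'cx': 324.9817341643005, 'cy': 241.56343646452177, 'distortion': array([0.00042937, 0.        , 0.        , 0.        , 0.        ]), 'eye': array([1.51317442, 0.34994809, 1.21642558]), 'attitude': array([ 0.74822276, -0.01572469,  1.91459253])}
{'fx': 436.7755562121563, 'fy': 436.7755562121563, 'cx': 315.04190687789696, 'cy': 236.83342960862072, 'distortion': array([0.02742389, 0.        , 0.        , 0.        , 0.        ]), 'eye': array([0.43161788, 0.01280836, 1.23669233]), 'attitude': array([ 0.08764356,  0.00757504, -1.57649066])}
{'time': 0.1, 'joints': array([ 1.01488313e+00,  3.59435068e-01,  1.51133815e+00, -1.31609796e-05,
        1.27245108e+00, -1.15075333e-01]), 'dq': array([-0.00019752, -0.00070051, -0.00438212,  0.00105017,  0.00110421,
       -0.00026344]), 'joint_torque': array([-6.16316470e-05, -5.28646553e+01, -2.79353142e+01, -2.38913299e-04,
        4.93944463e-03,  1.19474419e-05]), 'position': array([0.25584395, 0.54236453, 0.40393083]), 'tcp_rot': array([-3.13997036e+00, -1.74857347e-04,  2.70075852e+00]), 'wrist_force': array([-0.1320509 , -0.77927049,  0.20189183]), 'wrist_torque': array([ 0.0032972 , -0.04560802, -0.00524323]), 'gripper_force': 0.0, 'width': 0.08530601324960985}
```

View pics/scene0.png

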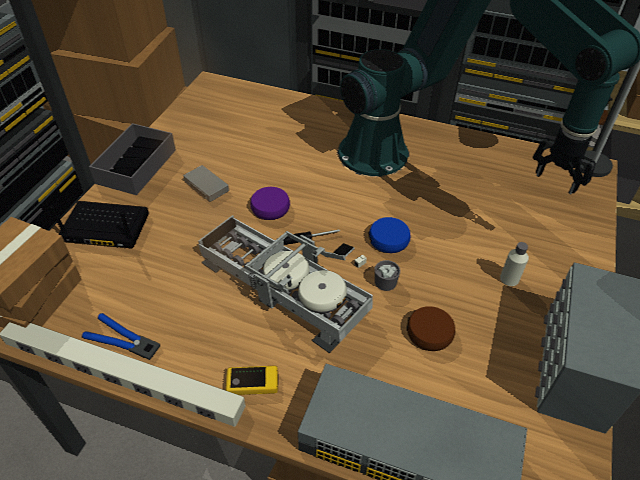

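View pics/top0.png

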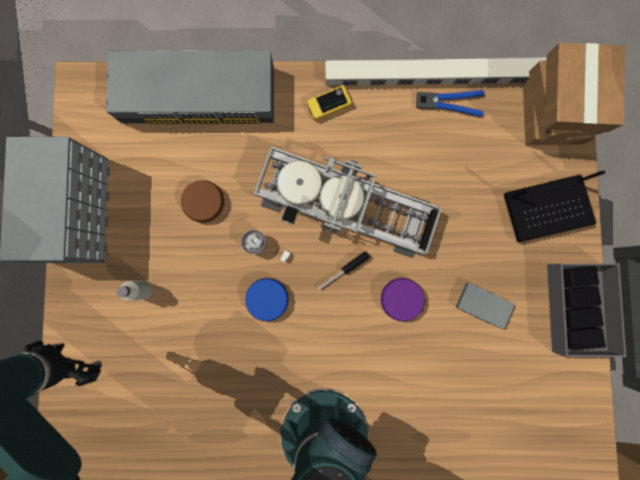

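The top view shows the lane from (270,180) uphill to (435,230) at the end stop, with the nodes at (342,198) and (299,183). The black paddle is near (290,214), with the tub at (254,242) and the jack at (286,256). In the scene view the paddle is near (341,251).

```bash
cat > h.py <<'E'
from bench import sensors, optics, job
import cv2, numpy as np
from scipy.spatial.transform import Rotation as R
def ray(n,px):
    c=optics.get_calibration(n); K=np.array([[c['fx'],0,c['cx']],[0,c['fy'],c['cy']],[0,0,1]])
    u=cv2.undistortPoints(np.array([[px]],float),K,c['distortion'])[0,0]
    return c['eye'],R.from_euler('xyz',c['attitude']).apply([u[0],-u[1],-1])
def plane(n,px,z):
    e,d=ray(n,px); return e+d*(z-e[2])/d[2]
def tri(p,q):
    e,d=ray('top',p); f,g=ray('scene',q)
    s=np.linalg.lstsq(np.c_[d,-g],f-e,rcond=None)[0]; a=e+s[0]*d; b=f+s[1]*g
    return (a+b)/2,np.linalg.norm(a-b)
def proj(n,P):
    c=optics.get_calibration(n); K=np.array([[c['fx'],0,c['cx']],[0,c['fy'],c['cy']],[0,0,1]])
    p=R.from_euler('xyz',c['attitude']).inv().apply(np.array(P)-c['eye'])*[1,-1,-1]
    return cv2.projectPoints(p.reshape(-1,1,3),np.zeros(3),np.zeros(3),K,c['distortion'])[0].reshape(-1,2)
E
python3 - <<'E'
from h import *
t=cv2.imread('pics/top0.png'); s=cv2.imread('pics/scene0.png')
for im,(x0,y0,x1,y1),n in((t,(250,130,450,280),'tc'),(s,(190,200,390,350),'sc')):
    cv2.imwrite(f'pics/{n}.png',cv2.resize(im[y0:y1,x0:x1],None,fx=4,fy=4,interpolation=cv2.INTER_CUBIC))
E
```

```text
(no output)
```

View pics/tc.png

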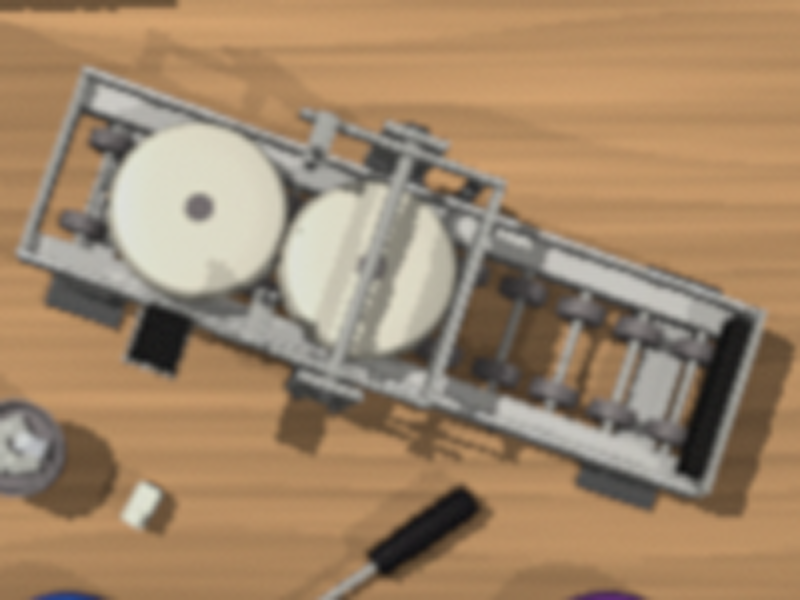

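View pics/sc.png

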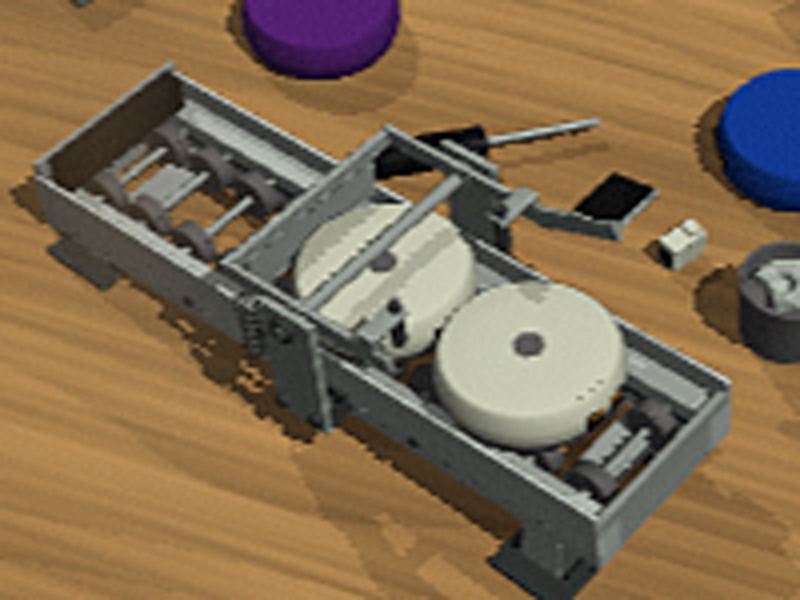

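The crops put the paddle centre at top (290,215) and scene (343.8,249.5). The node logos are at top (299.8,181.5) and (343.2,196), and at scene (322.5,286.2) and (285.7,265.5).

Run:
```python
from h import *
def c(p,o): return (p[0]/4+o[0]-.375,p[1]/4+o[1]-.375)
T=lambda *p:c(p,(250,130)); S=lambda *p:c(p,(190,200))
P,e=tri(T(160,341),S(615,198)); print('paddle',P,e)
n1,e1=tri(T(373,264),S(383,262)); n2,e2=tri(T(199,206),S(530,345)); print(n1,e1,n2,e2)
# rail top corners
for a,b in(((86,72),(728,385)),((25,257),(600,515)),((765,313),(170,68)),((708,492),(40,168))):
    print('any',tri(T(*a),S(*b)))
A=[plane('top',T(*q),.09) for q in((86,72),(25,257),(765,313),(708,492))]
print(np.round(A,3))
y=n2-n1; print('dist',np.linalg.norm(y),'slope',np.degrees(np.arctan2(y[2],np.hypot(*y[:2]))))
yaw=np.arctan2(-y[0],y[1]); 
yh=y.copy(); yh[2]=0; yh/=np.linalg.norm(yh); xh=np.array([yh[1],-yh[0],0]); print('yh',yh,'xh',xh,'yaw of lane',np.arctan2(xh[1],xh[0]))
O=n1-.01*yh; 
f=lambda Q:((Q-O)@xh,(Q-O)@yh,Q[2])
print('paddle lane',f(P)); 
for nm,px,z in(('tub',T(20,447),.052),('jack',T(145,503),.025),('drv',T(425,530),.015)):
    Q=plane('top',px,z); print(nm,Q,f(Q))
```

```text
paddle [0.58301471 0.08375441 0.14951299] 0.0005053077171917024
[ 0.64041597 -0.05222988  0.09564185] 0.002208124005230415 [0.67823725 0.06163266 0.10528218] 0.0009714466047745529
any (array([0.73654892, 0.16204892, 0.18625748]), np.float64(0.07212840899374187))
any (array([ 0.68284387,  0.15578303, -0.01973373]), np.float64(0.08007277984375903))
any (array([ 0.58648349, -0.25641092,  0.1622009 ]), np.float64(0.06874885626847604))
any (array([ 0.51120271, -0.3468619 , -0.06680835]), np.float64(0.0772615480082182))
[[ 0.773  0.137  0.09 ]
 [ 0.648  0.178  0.09 ]
 [ 0.607 -0.312  0.09 ]
 [ 0.489 -0.271  0.09 ]]
dist 0.12036636319902581 slope 4.5938254453099585
yh [0.3152307  0.94901507 0.        ] xh [ 0.94901507 -0.3152307   0.        ] yaw of lane -0.3206997361703523
paddle lane (np.float64(-0.09734108818240274), np.float64(0.12095650051186234), np.float64(0.14951298643921873))
tub [0.52440468 0.18570633 0.052     ] (np.float64(-0.18510126085187134), np.float64(0.1992347230564704), np.float64(0.052000000000000046))
jack [0.48699608 0.10262907 0.025     ] (np.float64(-0.1944140773509221), np.float64(0.10860081477390482), np.float64(0.02499999999999991))
drv [ 0.46744056 -0.09210387  0.015     ] (np.float64(-0.15158675870722044), np.float64(-0.08236818204004821), np.float64(0.014999999999999902))
```

>>> {"fn": "send_rows", "kwargs": {"steps": [[-1, -0.55, 0, 0, 0, 0], [-1, -0.55, 0, 0, 0, 0], [-1, -0.55, 0, 0, 0, 0], [-1, -0.55, 0, 0, 0, 0], [-1, -0.55, 0, 0, 0, 0], [-1, -0.55, 0, 0, 0, 0], [-1, -0.55, 0, 0, 0, 0], [-1, -0.55, 0, 0, 0, 0], [-1, -0.55, 0, 0, 0, 0], [-1, -0.55, 0, 0, 0, 0]], "hand": 1}}

```text
time: 1.1
position: [0.3902, 0.3569, 0.4043]
tcp_rot: [-3.141, -0.0, 2.701]
wrist_force: [0.5, 0.4, 0.5]
width: -0.0
gripper_force: 0.0
```

>>> {"fn": "send_rows", "kwargs": {"steps": [[-1, -0.55, 0, 0, 0, 0], [-1, -0.55, 0, 0, 0, 0], [-1, -0.55, 0, 0, 0, 0], [-1, -0.55, 0, 0, 0, 0], [-1, -0.55, 0, 0, 0, 0], [-1, -0.55, 0, 0, 0, 0], [-1, -0.55, 0, 0, 0, 0], [-1, -0.55, 0, 0, 0, 0], [-1, -0.55, 0, 0, 0, 0], [-1, -0.55, 0, 0, 0, 0]]}}

```text
time: 2.1
position: [0.5242, 0.1721, 0.4043]
tcp_rot: [-3.141, -0.001, 2.701]
wrist_force: [1.7, 0.1, 0.7]
width: -0.0002
gripper_force: 0.0
```

>>> {"fn": "send_rows", "kwargs": {"steps": [[-1, -0.55, 0, 0, 0, 0], [-1, -0.55, 0, 0, 0, 0], [-1, -0.55, 0, 0, 0, 0], [-1, -0.55, 0, 0, 0, 0], [-0.55, -0.4, 0, 0, 0, 0], [0, 0, 0, 0, 0, 0], [0, 0, 0, 0, 0, 0]]}}

```text
time: 2.8
position: [0.5835, 0.0874, 0.4043]
tcp_rot: [-3.141, -0.001, 2.7]
wrist_force: [-0.6, 0.4, -0.3]
width: -0.0
gripper_force: 0.0
```

>>> {"fn": "send_rows", "kwargs": {"steps": [[0, 0, 0.9, 0, 0, 0], [0, 0, 0.9, 0, 0, 0], [0, 0, 0.9, 0, 0, 0], [0, 0, 0.6, 0, 0, 0], [0, 0, 0, 0, 0, 0]]}}

```text
time: 3.3
position: [0.5827, 0.0879, 0.337]
tcp_rot: [-3.14, -0.004, 2.702]
wrist_force: [-1.0, 0.0, -0.2]
width: 0.0
gripper_force: 0.0
```

Run:
```python
from h import *
o=[]
for n,(x0,y0,x1,y1) in(('top',(240,150,360,270)),('scene',(270,180,390,300))):
    im=optics.get_image(n)[:,:,::-1]; o.append(cv2.resize(im[y0:y1,x0:x1],(400,400),interpolation=cv2.INTER_CUBIC))
cv2.imwrite('pics/chk.png',np.hstack(o))
```

```text
(no output)
```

View pics/chk.png

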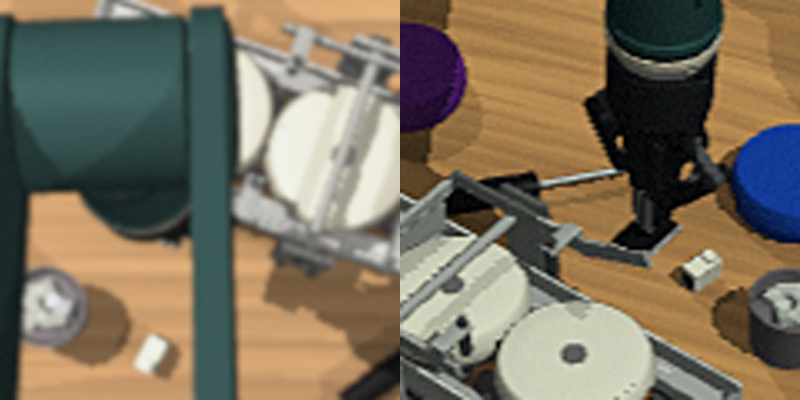

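The right crop shows the shut fingertips just above the middle of the paddle, at about (645,230). The jack and tub are well clear, so I can press.

>>> {"fn": "send_rows", "kwargs": {"steps": [[0, 0.03, 0.5, 0, 0, 0], [0, 0.03, 0.5, 0, 0, 0], [0, 0.03, 0.5, 0, 0, 0], [0, 0.03, 0.5, 0, 0, 0], [0, 0, 0, 0, 0, 0]]}}

```text
time: 3.9
position: [0.5851, 0.0895, 0.2975]
tcp_rot: [-3.142, -0.001, 2.701]
wrist_force: [1.6, 2.8, 3.7]
width: -0.0001
gripper_force: 2.1
```

>>> {"fn": "send_rows", "kwargs": {"steps": [[0, 0, 0.4, 0, 0, 0], [0, 0, 0.3, 0, 0, 0], [0, 0, 0, 0, 0, 0]]}}

```text
time: 4.2
position: [0.5852, 0.0896, 0.2844]
tcp_rot: [3.141, -0.0, 2.701]
wrist_force: [1.0, 4.6, 6.2]
width: 0.0004
gripper_force: 2.9
```

Run:
```python
from h import *
print(sensors.state()['position'],sensors.state()['wrist_force'])
im=optics.get_image('scene')[:,:,::-1]
cv2.imwrite('pics/p1.png',cv2.resize(im[200:350,190:390],None,fx=4,fy=4,interpolation=cv2.INTER_CUBIC))
```

```text
[0.58518999 0.08957468 0.28439621] [1.04821565 4.61368705 6.22678109]
```

View pics/p1.png

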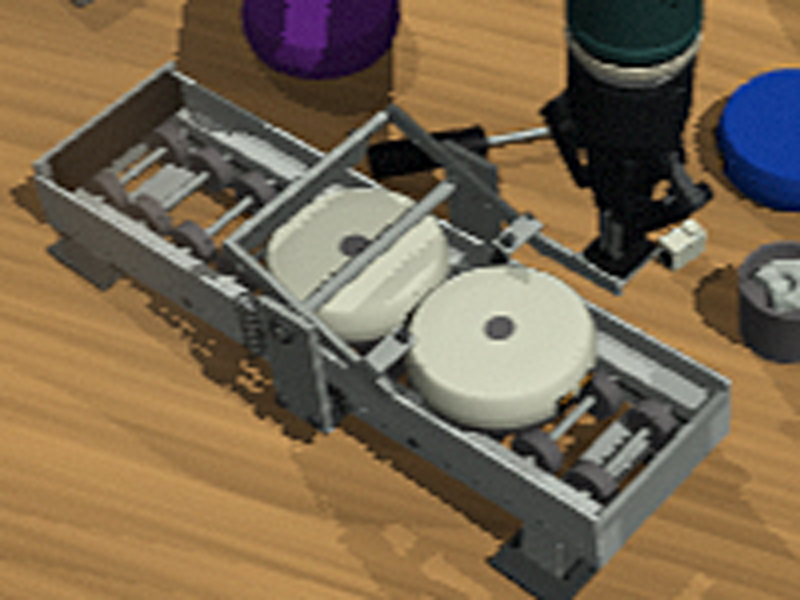

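The gate is up at about (310,170), node1 is starting to roll with its logo at (355,245), and the fingers are down in front of node2. I'll press a little further and hold.

>>> {"fn": "send_rows", "kwargs": {"steps": [[0, 0, 0.25, 0, 0, 0], [0, 0, 0, 0, 0, 0], [0, 0, 0, 0, 0, 0], [0, 0, 0, 0, 0, 0], [0, 0, 0, 0, 0, 0], [0, 0, 0, 0, 0, 0], [0, 0, 0, 0, 0, 0], [0, 0, 0, 0, 0, 0], [0, 0, 0, 0, 0, 0], [0, 0, 0, 0, 0, 0]]}}

```text
time: 5.25
position: [0.5851, 0.0895, 0.2803]
tcp_rot: [3.141, 0.0, 2.701]
wrist_force: [0.6, 3.7, 5.5]
width: -0.0003
gripper_force: 3.0
```

>>> {"fn": "send_rows", "kwargs": {"steps": [[0, 0, 0, 0, 0, 0], [0, 0, 0, 0, 0, 0], [0, 0, 0, 0, 0, 0], [0, 0, 0, 0, 0, 0], [0, 0, 0, 0, 0, 0], [0, 0, 0, 0, 0, 0], [0, 0, 0, 0, 0, 0], [0, 0, 0, 0, 0, 0], [0, 0, 0, 0, 0, 0], [0, 0, 0, 0, 0, 0]]}}

```text
time: 6.25
position: [0.5851, 0.0895, 0.2803]
tcp_rot: [3.141, 0.0, 2.701]
wrist_force: [0.5, 4.3, 5.3]
width: 0.0001
gripper_force: 3.0
```

Run:
```python
from h import *
im=optics.get_image('scene')[:,:,::-1]
cv2.imwrite('pics/p2.png',cv2.resize(im[200:350,190:390],None,fx=4,fy=4,interpolation=cv2.INTER_CUBIC))
```

```text
(no output)
```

View pics/p2.png

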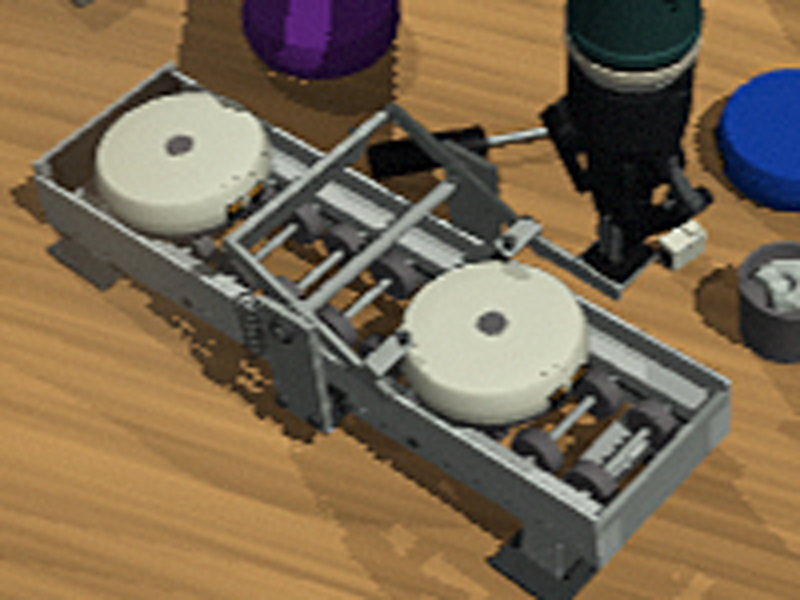

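Node1 lies at the bumper with its logo at (180,145), and node2 is held by the fingers at (490,322). I'll press 3 mm more so the angle is safely above 0.34 rad, then hold.

>>> {"fn": "send_rows", "kwargs": {"steps": [[0, 0, 0.15, 0, 0, 0], [0, 0, 0, 0, 0, 0], [0, 0, 0, 0, 0, 0], [0, 0, 0, 0, 0, 0], [0, 0, 0, 0, 0, 0], [0, 0, 0, 0, 0, 0]]}}

```text
time: 6.9
position: [0.5851, 0.0893, 0.2773]
tcp_rot: [3.142, 0.0, 2.701]
wrist_force: [0.4, 3.0, 5.4]
width: 0.0001
gripper_force: 3.0
```

>>> {"fn": "send_rows", "kwargs": {"steps": [[0, 0, 0.1, 0, 0, 0], [0, 0, 0, 0, 0, 0], [0, 0, 0, 0, 0, 0], [0, 0, 0, 0, 0, 0]]}}

```text
time: 7.3
position: [0.585, 0.0893, 0.2767]
tcp_rot: [3.141, 0.001, 2.701]
wrist_force: [-2.8, 3.5, 16.5]
width: 0.0003
gripper_force: 8.6
```

>>> {"fn": "send_rows", "kwargs": {"steps": [[0, 0, -0.5, 0, 0, 0], [0, 0, -0.7, 0, 0, 0], [0, 0, -0.7, 0, 0, 0], [0, 0, -0.7, 0, 0, 0], [0, 0, -0.8, 0, 0, 0], [0, 0, -1, 0, 0, 0], [0, 0, -1, 0, 0, 0], [0, 0, -1, 0, 0, 0], [0, 0, -1, 0, 0, 0], [0, 0, 0, 0, 0, 0]]}}

```text
time: 8.3
position: [0.5855, 0.0892, 0.4257]
tcp_rot: [3.14, 0.004, 2.701]
wrist_force: [0.6, 0.8, 1.0]
width: 0.0002
gripper_force: 0.0
```

>>> {"fn": "send_rows", "kwargs": {"steps": [[1, 0.5, 0, 0, 0, 0], [1, 0.5, 0, 0, 0, 0], [1, 0.5, 0, 0, 0, 0], [1, 0.5, 0, 0, 0, 0], [1, 0.5, 0, 0, 0, 0], [1, 0.5, 0, 0, 0, 0], [1, 0.5, 0, 0, 0, 0], [1, 0.5, 0, 0, 0, 0], [0, 0, 0, 0, 0, 0], [0, 0, 0, 0, 0, 0]]}}

```text
time: 9.3
position: [0.474, 0.2298, 0.422]
tcp_rot: [-3.14, -0.001, 2.702]
wrist_force: [0.2, -0.7, -0.0]
width: -0.0
gripper_force: 0.0
```

Run:
```python
from h import *
im=optics.get_image('scene')[:,:,::-1]
cv2.imwrite('pics/p3.png',cv2.resize(im[200:350,190:390],None,fx=4,fy=4,interpolation=cv2.INTER_CUBIC))
```

```text
(no output)
```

View pics/p3.png

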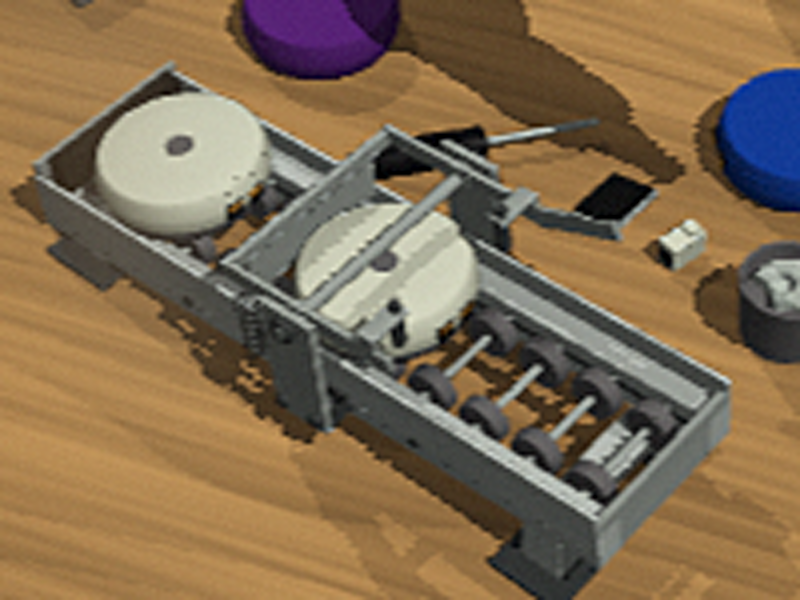

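The hard stop was reached (16.5 N), and the lever is back at rest. Node1 is at the end stop at (180,145), and node2 sits at the shut gate at (385,262), where node1 was at the start. I'll wait briefly for things to settle, then hand in.

>>> {"fn": "send_rows", "kwargs": {"steps": [[0, 0, 0, 0, 0, 0], [0, 0, 0, 0, 0, 0], [0, 0, 0, 0, 0, 0], [0, 0, 0, 0, 0, 0], [0, 0, 0, 0, 0, 0]]}}

```text
time: 9.85
position: [0.4746, 0.2298, 0.4227]
tcp_rot: [-3.141, -0.0, 2.7]
wrist_force: [-0.5, -0.6, -0.3]
width: 0.0004
gripper_force: 0.0
```

```bash
python3 -c "
from bench import job
print(job.close_job())"
```

```text
the job is handed in; nothing more can be done
None
```

I've handed the job in (no verdict was returned): in the last picture the front node lies at the end stop, the second node is held at the closed gate, the lever is back up, and the arm is clear.

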